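# Roll the vial caps home

### The arm

A 7-joint arm with a two-finger parallel gripper is mounted at the origin on the work surface. World frame = base frame: x ahead of the robot, y to its left, z up, the work surface at z = 0. Lengths are in m, angles in rad, forces in N, time in s.
With the tool pointing down it reaches from about 0.425 to 0.95 m from the base axis. Payload 4.7 kg.
Tool frame: the origin (TCP) lies on the centre line of the jaws, within the pads' length; the fingertips stand robot.finger_overhang ahead of it and the grasp point (between the pads) lies 11 mm behind it (robot.finger_overhang is the distance from the TCP to the fingertips, in m); z points along the fingers, x is the direction in which the jaws open and shut, and the axes are right-handed (so a half turn about z gives the same grasp; the last joint's range is limited). The gripper opens to 85 mm and grips with 20 to 120 N. Pads are 22 mm wide; open, the fingers measure 114 mm over their backs; the gripper's body (76 mm by 85 mm) begins 54 mm behind the grasp point. The pads swing forward as they close: fully open they stand 13 mm farther back than shut.
Start: joints at [1.259, 0.469, -0.049, 1.532, 0.024, 1.141, -0.082], TCP at [0.188, -0.648, 0.239] pointing down, gripper open.
Joint ranges: [-2.59, 2.59], [-0.33, 1.99], [-1.39, 1.29], [0.1, 2.45], [-1.04, 4.18], [0.21, 1.99], [-2.66, 2.66]. Speed limits (rad/s): [2.57, 2.57, 3.14, 3.14, 3.14, 3.14, 3.14].

### API

Orientations are given as a unit quaternion [w, x, y, z].
In Python, from plant import monitor, camera, robot, finder gives the robot as it stands.
- The arm moves only by the tool jog_arm, never from a script. Its argument "rows" is a list of rows, each a list of 5 numbers: the shift along the world's x, y, z in mm, then the turn about the world's z in rad, then the closure, from -1 (fully open) to 1 (shut). A call has exactly 8 rows; each row is the pose to reach, as a shift and turn from the pose measured when the call began; what a row does not reach only later rows make up. A row lasts 1/8 s, in which the tool goes at most 62.5 mm and 10.7 degrees, less where a joint would pass 70% of its speed; a pose out of reach is approached as far as the arm can. A call with a gripper value outside its range is refused whole. The fingers move at their own pace and stop on an object; "squeeze" is the grip in N (left out, the last holds). Time passes only in rows, so rows that repeat a pose let the fingers close, or fill a call up. It gives the time, the measured TCP pose, the force and the opening at its end, in the units of the state.
- monitor.state(): the state, without advancing time (a new reading comes with each control period).
- camera(name): name is "side" or "top"; returns a dict with "image" (400x640x3 uint8, blue, green, red), "fx", "fy", "cx", "cy" (pixels), "R" (3x3) and "t" (3): a world point X has camera coordinates R X + t. Camera axes: x right, y down, z forward; pixel columns grow to the right and rows downward; lengths in m; the calibration is good to about 2 mm. A picture is of the moment at which its call begins. There is no depth.
- robot.finish_job(): hands the job in, once; it reports no verdict.
Trained networks look in a picture, given as the dict that the camera call returned (one of the last four; its "shot" number tells which), for a name from the list of things; names that differ only in an ending like _2 or _b are one class to them, and where a whole thing is asked for, a point or a joint stands for the part that bears it (a point fixed in the world has none). Each returns a list of dicts, best first, with "conf" (0 to 1); they miss things now and then, are a little off and sometimes report something else, mostly with a low value. They report only what shows in the picture. A call takes as long as a camera call. They do not tell look-alikes from the thing itself.
- finder.masks_of(thing, picture): "region" (400x640 bool, what is visible of it) and "centre" ([column, row] in pixels, amid what is visible of it).
The state is a dict: "time_s": time; "q": joint angles; "qvel": joint speeds; "effort": joint torques, N m; "tcp_pos": TCP position; "tool_rot": TCP orientation; "contact_force": force on the tool from outside, world axes, zero at the start; "ft_torque": the same for the moment, N m; "opening": opening from 0.0 (shut) to 1.0 (fully open).
Only numpy, scipy, OpenCV 4.12 (cv2) and the standard library are available. Lean on these libraries where they do the work, as an engineer would, in place of code of your own. Each camera call takes 0.05 s, during which the arm holds its last target.

### The job

The press-on caps of the seven vials in the rack still stand proud. Lift the sprung hand roller off its cradle by its handle, and roll it along the whole row with steady pressure, firmly but not hard enough to break the glass, never letting the pressure off part-way, until every cap is pushed fully home. Only the roller may touch the rack; then hang the roller back upright on its cradle as it was, let go, and leave the other glassware alone.

Things in the scene. Friction and masses are not known exactly. Their poses are not given: they have to be found in the camera images.
- vial_rack: Aluminium rack fixed to the bench, 64 x 196 mm, with one row of seven amber vials with flat black caps 18 mm wide, 20 mm apart (y = -60 to 60 mm). Origin: centre of its underside; y along the row, z up. Cap tops are 56 mm above the bench when home, up to 61 when proud. At each end is a block, 34 mm across and 26 mm along the row, whose level top is flush with home caps.
- block_left (a point): Centre of the top of the rack's end block at the rack's +y end; same axes as the rack. 56 mm above the bench.
- block_right (a point): Centre of the top of the rack's end block at the rack's -y end; same axes as the rack. 56 mm above the bench.
- cradle: Steel tool cradle fixed to the bench: a 100 x 80 mm foot with two upright plates, each 10 mm thick (along x), 50 mm wide (along y), rising to 70 mm above the bench; the gap between them is 52 mm. Origin: centre of its underside; x runs from plate to plate, z up.
- cradle_top (a point): Point midway between the tops of the cradle's two plates, 70 mm above the bench; same axes as the cradle. At the start the underside of the roller's flange rests across both plates at this height, about centred here, axle along the cradle's x, the wheel hanging between the plates.
- roller_grip (a point): Centre of the wooden handle (28 x 28 mm, 50 mm tall; grasp here) of the loose upright sprung hand roller, about 0.3 kg. z up, x along the axle, y the rolling direction. Flange below the handle: 84 (x) x 36 (y) x 6 mm, underside 31 mm below this point. Under it a sprung fork, 40 (x) x 26 (y) mm, holds a rubber wheel, diameter 24, width 26 mm, its bottom 90 mm below this point when relaxed.
- wheel_bottom (a point): Lowest point of the hand roller's rubber wheel, midway along its width (it moves up with the spring).
- spring (a joint): Compression of the hand roller's spring in m: 0 relaxed, 0.014 fully compressed (solid). The spring pushes the roller down with 0.8 N per mm. A cap begins to move at about 4 N, so 7 to 10 mm of compression presses the caps home with margin. More than 25 N breaks a vial.
- cap0 (a joint): How far the cap at rack y = -60 mm is pushed down, in m: 0 fully proud, 0.005 fully home. It stays where it is left; it takes about 4 N to move.
- cap1 (a joint): How far the cap at rack y = -40 mm is pushed down, in m: 0 fully proud, 0.005 fully home. It stays where it is left; it takes about 4 N to move.
- cap2 (a joint): How far the cap at rack y = -20 mm is pushed down, in m: 0 fully proud, 0.005 fully home. It stays where it is left; it takes about 4 N to move.
- cap3 (a joint): How far the cap at rack y = 0 mm is pushed down, in m: 0 fully proud, 0.005 fully home. It stays where it is left; it takes about 4 N to move.
- cap4 (a joint): How far the cap at rack y = 20 mm is pushed down, in m: 0 fully proud, 0.005 fully home. It stays where it is left; it takes about 4 N to move.
- cap5 (a joint): How far the cap at rack y = 40 mm is pushed down, in m: 0 fully proud, 0.005 fully home. It stays where it is left; it takes about 4 N to move.
- cap6 (a joint): How far the cap at rack y = 60 mm is pushed down, in m: 0 fully proud, 0.005 fully home. It stays where it is left; it takes about 4 N to move.
- beaker: Bystander: glass beaker 64 mm wide, 85 mm tall, standing beyond the work; origin at the centre of its underside.
- flask: Bystander: stoppered conical glass flask 76 mm wide, 120 mm tall; origin at the centre of its underside.
- reagent_bottle: Bystander: amber bottle 60 mm wide, 130 mm tall; origin at the centre of its underside.
Things that resemble listed ones, but are neither listed nor needed, are in the scene too. Leave any blue or red look-alike of the part that bears roller_grip alone. What is shaped like the cradle but yellow is not meant.

How it is judged:
On the way, in this order (a step that is already met when the one before it is completed fails the run):
1. the hand roller is lifted clear of its cradle (z of roller_grip in the frame of cradle_top above 0.06 m), for 0.1 s.
2. all seven caps are pushed fully home (within 1 mm) (value of joint each of cap0, cap1, cap2, cap3, cap4, cap5, cap6 above 0.004 m), for 0.1 s.
At the end, for the whole second after the job is handed in: All seven caps within 1 mm of home; the hand roller hangs upright (within 0.08 rad), flange resting on both cradle plates (handle centre 28 to 34 mm above their tops), within 18 mm of the cradle's middle, axle within 0.35 rad of the cradle's x axis (either way round) (all of step 2 and z of roller_grip in the frame of cradle_top between 0.028 and 0.034 m and horizontal distance between roller_grip and cradle_top below 0.018 m and angle between roller_grip's own z axis and vertical below 0.08 rad and angle between the x axis of roller_grip and the x axis of cradle_top, either way round below 0.35 rad); the robot touches nothing.
It fails at once if the roller's pressure is let off (spring compressed less than 1 mm) after a cap has gone home and before all are home (value of joint any of cap0, cap1, cap2, cap3, cap4, cap5, cap6 above 0.004 m and not (value of joint each of cap0, cap1, cap2, cap3, cap4, cap5, cap6 above 0.004 m) and value of joint spring below 0.001 m).
It fails at once if the rack is pressed with more than 25 N (a vial breaks) (contact force between anything else and vial_rack above 25 N).
It fails at once if the rack or a cap is touched with the gripper or the arm instead of the roller (contact force between any of the fingers, the arm and vial_rack above 1 N).
It fails at once if the beaker, flask or bottle is moved (more than 20 mm) or tipped (distance of any of beaker, flask, reagent_bottle from where it was at the start of the episode above 0.02 m or angle between any of beaker, flask, reagent_bottle's own z axis and vertical above 0.3 rad).
It also fails if it takes over 51 s, if anything falls off the work surface, if the arm or the gripper's body presses on something with over 40 N, if the wrist force passes 120 N, or if a joint passes its speed limit or range.

## Working session

There is one attempt and no reset: what is moved stays moved. The work goes in short steps, Python scripts to look and compute and a tool call to move; the robot and the scene stay as the last step left them, time stands still between calls to the robot, and variables do not carry over. Pictures are saved under pics/ and viewed, and the job is handed in when it is done.

Besides the shell and the picture viewer there is one more tool, called after "Emit:" as name(argument=value, ...), one argument or row to a line, values as JSON. jog_arm: Moves the arm, as the interface text tells. Its arguments: {"type":"object","properties":{"rows":{"type":"array"},"squeeze":{"type":"number"}},"required":["rows"]}

```bash
ls; mkdir -p pics; python3 - <<'E'
from plant import monitor,camera,robot,finder
import cv2,pickle
s=monitor.state();print(s);print(robot.finger_overhang)
for n in("side","top"):
    c=camera(n);cv2.imwrite(f"pics/{n}0.png",c["image"]);pickle.dump(c,open(f"{n}0.pkl","wb"))
    print(n,c["fx"],c["fy"],c["cx"],c["cy"],c["R"],c["t"])
    for th in("vial_rack","cradle","roller_grip","beaker","flask","reagent_bottle"):
        print(th,[(round(m["conf"],2),[round(float(v),1) for v in m["centre"]],int(m["region"].sum())) for m in finder.masks_of(th,c)])
E
```

```text
pics
{'time_s': 0.0, 'q': array([ 1.25906822,  0.46947432, -0.04860715,  1.53368293,  0.02408551,
        1.14099179, -0.08225328]), 'qvel': array([ 0.00074616,  0.00082894, -0.00087722, -0.00141682, -0.00051459,
        0.00075782, -0.00102658]), 'effort': array([-5.32035465e-04, -5.10296953e+01, -4.65310249e-02, -2.37704659e+01,
        1.07974035e-02,  7.59873743e-03, -2.27090095e-05]), 'tcp_pos': array([ 0.18823888, -0.64763556,  0.23824393]), 'tool_rot': array([-5.70377485e-04,  7.99734620e-01, -6.00352868e-01, -8.03901824e-04]), 'contact_force': array([-0.4165733 , -0.69624556,  0.36935432]), 'ft_torque': array([ 0.05834855, -0.00135486, -0.02618294]), 'opening': 1.000242568787785}
0.008
side 364.51467913622236 364.51467913622236 317.49109448560574 205.5295645561759 [[ 0.99181527 -0.12733306 -0.00942132]
 [-0.10021368 -0.73060559 -0.67540558]
 [ 0.0791182   0.67082171 -0.73738629]] [-0.56406553  0.09624527  0.95098402]
vial_rack [(0.67, [314.7, 180.7], 1206)]
cradle [(0.86, [264.5, 227.1], 1064), (0.71, [304.7, 280.6], 793)]
roller_grip [(0.72, [239.0, 280.0], 754), (0.61, [300.8, 261.4], 913)]
beaker [(0.84, [386.8, 200.7], 739)]
flask [(0.81, [412.4, 281.0], 1146)]
reagent_bottle [(0.68, [370.3, 144.7], 653)]
top 464.4867424441046 464.4867424441046 321.5819773285365 197.48572356465536 [[ 8.54632011e-04 -9.99589077e-01  2.86521832e-02]
 [-9.92648649e-01 -4.31573832e-03 -1.20954677e-01]
 [ 1.21028629e-01 -2.83381792e-02 -9.92244435e-01]] [-0.04882774  0.5962255   0.94834597]
vial_rack [(0.85, [222.9, 205.8], 2858)]
cradle [(0.9, [304.2, 277.1], 1820), (0.75, [370.6, 236.8], 968), (0.29, [233.3, 200.2], 66)]
roller_grip [(0.87, [384.9, 236.4], 818), (0.68, [393.2, 302.5], 748), (0.64, [451.2, 258.7], 692)]
beaker [(0.66, [187.5, 118.4], 998), (0.6, [300.6, 120.5], 871)]
flask [(0.59, [404.6, 129.7], 1041)]
reagent_bottle [(0.57, [187.8, 115.0], 1054)]
```

View pics/side0.png

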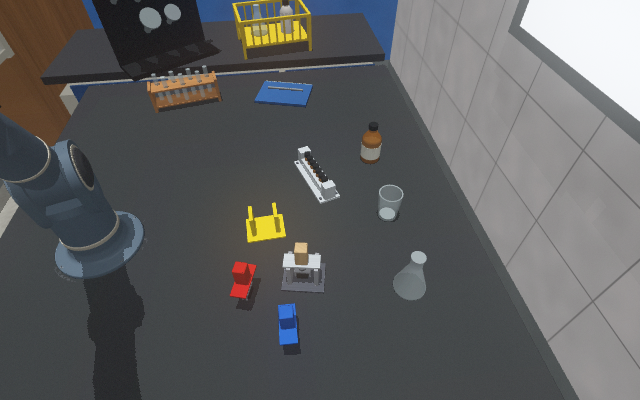

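View pics/top0.png

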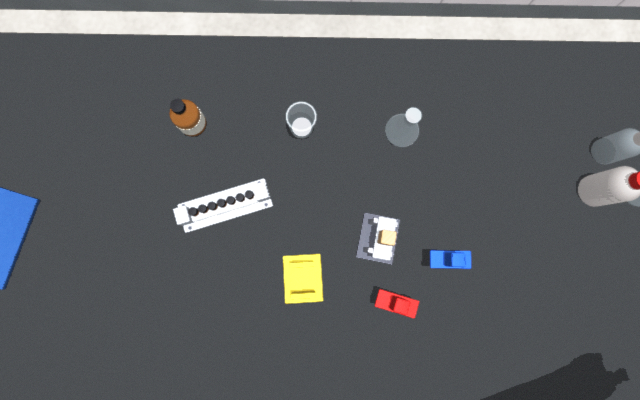

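```bash
python3 - <<'E'
import cv2,pickle
a=pickle.load(open("side0.pkl","rb"))["image"][110:340,200:460]
b=pickle.load(open("top0.pkl","rb"))["image"][90:340,150:490]
cv2.imwrite("pics/sidez.png",cv2.resize(a,None,fx=3,fy=2.6,interpolation=2)[:600]) if 0 else cv2.imwrite("pics/sidez.png",cv2.resize(a,None,fx=2.6,fy=2.6,interpolation=2))
cv2.imwrite("pics/topz.png",cv2.resize(b,None,fx=2.3,fy=2.3,interpolation=2))
E
```

```text
(no output)
```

View pics/sidez.png

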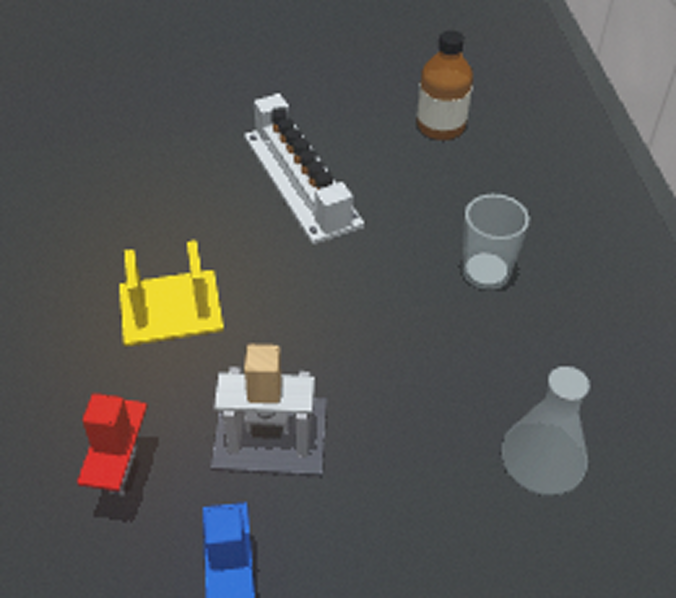

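View pics/topz.png

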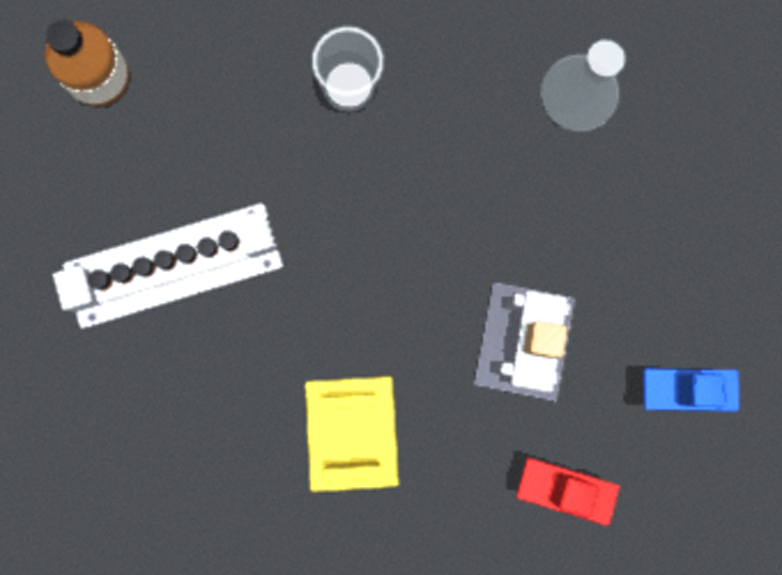

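The top view shows the true cradle, with the wooden-handled roller, at about (380,238). The rack is at about (222,205), tilted, with seven black caps. Blue (450,260) and red (398,304) are look-alike rollers, and the yellow cradle (303,278) is not the one meant. The side view agrees. Next I'll fit poses.

```bash
cat > h.py <<'E'
import numpy as np,cv2,pickle
from scipy.optimize import minimize,least_squares
def proj(c,X):
    X=np.atleast_2d(X)@c["R"].T+c["t"]
    return np.c_[c["fx"]*X[:,0]/X[:,2]+c["cx"],c["fy"]*X[:,1]/X[:,2]+c["cy"]]
def ray(c,uv,z):
    d=c["R"].T@np.array([(uv[0]-c["cx"])/c["fx"],(uv[1]-c["cy"])/c["fy"],1]);o=-c["R"].T@c["t"]
    return o+d*(z-o[2])/d[2]
def box(sx,sy,z0,z1,x=0,y=0):
    return np.array([[x+a*sx/2,y+b*sy/2,z] for a in(-1,1) for b in(-1,1) for z in(z0,z1)])
def place(p,X):
    c,s=np.cos(p[2]),np.sin(p[2]);return np.c_[c*X[:,0]-s*X[:,1]+p[0],s*X[:,0]+c*X[:,1]+p[1],X[:,2]]
def sil(c,p,boxes,S=8,roi=None):
    x0,y0,w,h=roi;m=np.zeros((h*S,w*S),np.uint8)
    for b in boxes:
        uv=(proj(c,place(p,b))+.5-[x0,y0])*S
        cv2.fillConvexPoly(m,cv2.convexHull(uv.round().astype(np.int32)),255)
    return cv2.resize(m,(w,h),interpolation=cv2.INTER_AREA)/255.
def wood(c):
    hsv=cv2.cvtColor(c["image"],cv2.COLOR_BGR2HSV)
    return cv2.inRange(hsv,(8,60,120),(25,200,255))>0
E
python3 - <<'E'
from h import *
S=pickle.load(open("side0.pkl","rb"));T=pickle.load(open("top0.pkl","rb"))
# wood
ws,wt=wood(S),wood(T)
rs=(280,230,40,50);rt=(360,215,60,50)
cut=lambda m,r:m[r[1]:r[1]+r[3],r[0]:r[0]+r[2]].astype(float)
for m,r in((ws,rs),(wt,rt)):
    k=cut(m,r);ys,xs=np.nonzero(k);print(k.sum(),xs.min()+r[0],xs.max()+r[0],ys.min()+r[1],ys.max()+r[1])
zc=.101
H=[box(.028,.028,zc-.025,zc+.025)]
p0=ray(T,(388,238),.12)[:2];print(p0)
def cost(p,w=(1,1)):
    return w[0]*np.abs(sil(S,p,H,8,rs)-cut(ws,rs)).sum()+w[1]*np.abs(sil(T,p,H,8,rt)-cut(wt,rt)).sum()
for w in((1,1),(1,0),(0,1)):
    best=min((minimize(cost,[p0[0],p0[1],a],args=(w,),method="Nelder-Mead",options=dict(initial_simplex=[[p0[0],p0[1],a],[p0[0]+.008,p0[1],a],[p0[0],p0[1]+.008,a],[p0[0],p0[1],a+.2]])) for a in(-.3,0,.3)),key=lambda r:r.fun)
    print("handle",w,best.x,best.fun)
# cradle foot from zoomed corners in top
for z in(0,.006,.01):
    P=np.array([ray(T,(150+a/2.3,90+b/2.3),z) for a,b in((492,283),(575,297),(557,400),(475,386))])
    e=P[1]-P[0];f=P[2]-P[1];g=P[3]-P[0]
    print("cradle",z,P.mean(0)[:2],np.linalg.norm(e),np.linalg.norm(f),"axis x ang",np.arctan2(f[1],f[0]),np.arctan2(g[1],g[0]),np.arctan2(e[1],e[0]))
    P=np.array([ray(S,(200+a/2.6,110+b/2.6),z) for a,b in((212,470),(322,474),(326,398))])
    print(P[:,:2])
E
```

```text
269.0 280 307 237 264
85.0 378 396 230 245
[ 0.50806904 -0.17310072]
handle (1, 1) [ 0.5094874  -0.17361219 -0.06142796] 253.37254901960785
handle (1, 0) [ 0.50977123 -0.17432346 -0.06062911] 56.04705882352941
handle (0, 1) [ 0.50982772 -0.17345546 -0.02649981] 197.39215686274508
cradle 0 [ 0.51143507 -0.17215676] 0.08055805103691464 0.09936677208249864 axis x ang 2.9490602176262115 2.96824364868328 -1.7349397567352391
[[ 0.45800162 -0.20339602]
 [ 0.55530878 -0.22044084]
 [ 0.57026504 -0.14125539]]
cradle 0.006 [ 0.51123205 -0.17125309] 0.08008161406529878 0.09877909644535411 axis x ang 2.949060217626211 2.9682436486832806 -1.7349397567352403
[[ 0.45828431 -0.20683431]
 [ 0.5548242  -0.22374473]
 [ 0.56966253 -0.14518366]]
cradle 0.01 [ 0.5110967  -0.17065064] 0.07976398941755485 0.09838731268725787 axis x ang 2.949060217626211 2.96824364868328 -1.7349397567352391
[[ 0.45847278 -0.2091265 ]
 [ 0.55450115 -0.22594733]
 [ 0.56926086 -0.14780251]]
```

```bash
python3 - <<'E'
from h import *
S=pickle.load(open("side0.pkl","rb"));T=pickle.load(open("top0.pkl","rb"))
cv2.imwrite("pics/rt.png",cv2.resize(T["image"][170:240,165:285],None,fx=6.5,fy=6.5,interpolation=2))
cv2.imwrite("pics/rs.png",cv2.resize(S["image"][140:210,285:350],None,fx=8,fy=8,interpolation=2))
E
```

```text
(no output)
```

View pics/rt.png

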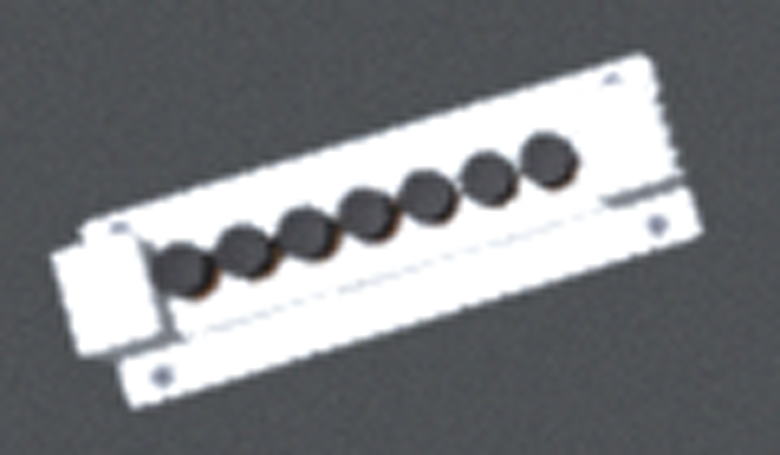

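View pics/rs.png

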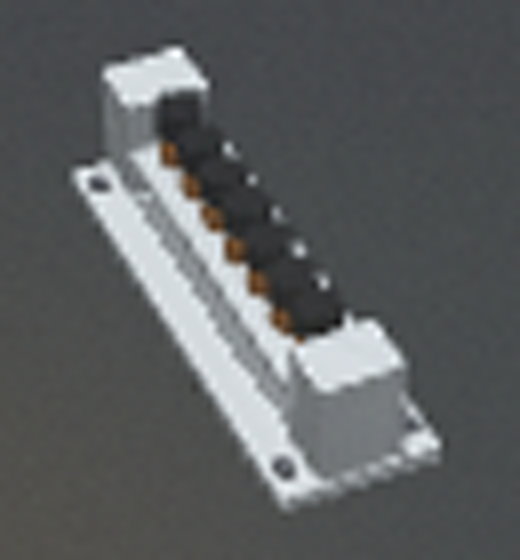

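The zoomed pictures show the rack in both views. In the top crop the caps run from (183,270) to (549,159) and the base corners are at (645,55), (702,235), (132,408) and (82,225). I'll work out its pose from these.

```bash
python3 - <<'E'
from h import *
S=pickle.load(open("side0.pkl","rb"));T=pickle.load(open("top0.pkl","rb"))
tp=lambda a,b:(165+(a+.5)/6.5-.5,170+(b+.5)/6.5-.5)
sp=lambda a,b:(285+(a+.5)/8-.5,140+(b+.5)/8-.5)
for z in(.004,.008):
    P=np.array([ray(T,tp(a,b),z) for a,b in((702,235),(132,408))]);f=P[1]-P[0]
    Q=np.array([ray(T,tp(a,b),z) for a,b in((702,235),(645,55))])
    print(z,P[:,:2],np.linalg.norm(f),np.arctan2(-f[0],f[1]),np.linalg.norm(Q[1]-Q[0]))
    n=np.array([f[1],-f[0]])/np.linalg.norm(f); n*=np.sign(n[0])
    print("ctr",P.mean(0)[:2]+n*.032)
    P=np.array([ray(S,sp(a,b),z) for a,b in((285,505),(75,172),(437,450))]);f=P[1]-P[0];print("side",P[:,:2],np.linalg.norm(f),np.arctan2(-f[0],f[1]))
    n=np.array([f[1],-f[0]])/np.linalg.norm(f); n*=np.sign(n[0])
    print("ctr",P[:2].mean(0)[:2]+n*.032)
# caps: dark blobs
C=np.array([(182,265),(243,248),(304,230),(366,211),(426,194),(488,176),(548,157)])
W=np.array([ray(T,tp(a,b),.061)[:2] for a,b in C]);print(W.round(4));print(W.mean(0));v=np.polyfit(W[:,1],W[:,0],1);print("ang",np.arctan(-v[0]),np.linalg.norm(W[0]-W[-1]))
# block tops z .056
L=np.array([ray(T,tp(a,b),.056)[:2] for a,b in((50,255),(140,232),(160,335),(80,355))]);print("blkL top",L.mean(0))
L1=np.array([ray(S,sp(a,b),.056)[:2] for a,b in((105,75),(180,48),(208,85),(130,108))])
L2=np.array([ray(S,sp(a,b),.056)[:2] for a,b in((292,342),(375,320),(405,365),(320,388))])
print("blk side",L1.mean(0),L2.mean(0),(L1.mean(0)+L2.mean(0))/2,np.linalg.norm(L1.mean(0)-L2.mean(0)))
E
```

```text
0.004 [[0.58178137 0.05869669]
 [0.52341895 0.2463522 ]] 0.19652165980951097 0.3015253452621113 0.06425338994030183
ctr [0.58315647 0.16202771]
side [[0.584038   0.05895846]
 [0.52538079 0.24910838]
 [0.6419131  0.07834922]] 0.1989916165121926 0.2992172038377847
ctr [0.58528755 0.16346613]
0.008 [[0.58136703 0.05838771]
 [0.52323562 0.2453004 ]] 0.19574374615949733 0.301525345262111 0.06399904856570392
ctr [0.58285763 0.16134732]
side [[0.58356142 0.05526774]
 [0.52521418 0.24441283]
 [0.64113068 0.07455603]] 0.19794004849871807 0.2992172038377849
ctr [0.58496596 0.159273  ]
[[0.5658 0.2174]
 [0.5712 0.1985]
 [0.577  0.1796]
 [0.5831 0.1603]
 [0.5886 0.1415]
 [0.5944 0.1222]
 [0.6006 0.1033]]
[0.58294045 0.16039203]
ang 0.2958341348599827 0.11922324331262528
blkL top [0.55690516 0.24164844]
blk side [0.55838179 0.23799368] [0.6089798  0.07909071] [0.5836808 0.1585422] 0.16676423756247943
```

Rack centre is at about (0.5835, 0.160) with yaw 0.299 rad. The handle is at about (0.5095, -0.1735) and the cradle yaw is about -0.185. Next I move to above the handle.

Emit:
jog_arm(
  rows=[
    [20, 30, 10, -0.05, -1],
    [55, 80, 20, -0.12, -1],
    [88, 130, 30, -0.18, -1],
    [120, 178, 30, -0.24, -1],
    [155, 228, 30, -0.3, -1],
    [190, 280, 30, -0.36, -1],
    [222, 328, 30, -0.42, -1],
    [255, 376, 30, -0.469, -1],
  ],
  squeeze=80,
)

```text
time_s: 1.7
tcp_pos: [0.4443, -0.2706, 0.2698]
tool_rot: [0.0, -0.638, 0.77, -0.001]
contact_force: [1.0, -0.8, -0.3]
opening: 0.998
```

```bash
python3 - <<'E'
from h import *
from plant import monitor
T=pickle.load(open("top0.pkl","rb"))
for uv in((430,252),(471,269),(385,298),(455,258)): print(uv,ray(T,uv,.06)[:2],ray(T,uv,.0)[:2])
from scipy.spatial.transform import Rotation as R
s=monitor.state();q=s["tool_rot"];x=R.from_quat([*q[1:],q[0]]).as_matrix();print(s["tcp_pos"],np.arctan2(x[1,0],x[0,0]),x[:,2],s["q"])
E
```

```text
(430, 252) [ 0.48161961 -0.26965877] [ 0.48190326 -0.28539247]
(471, 269) [ 0.4470624  -0.35341546] [ 0.4451738  -0.37441409]
(385, 298) [ 0.38898414 -0.17530681] [ 0.38344476 -0.18510957]
(455, 258) [ 0.46942147 -0.32107173] [ 0.46893835 -0.34003724]
[ 0.44425983 -0.2705607   0.26975192] -1.7587731739328514 [ 7.75607831e-04 -7.53640996e-04 -9.99999415e-01] [ 0.63627686  0.1974879  -0.19800793  1.85072912  0.04379273  1.09650333
 -1.3367232 ]
```

Emit:
jog_arm(
  rows=[
    [15, 22, 0, 0, -1],
    [35, 52, -10, 0, -1],
    [50, 75, -30, 0, -1],
    [60, 90, -55, 0, -1],
    [65, 97, -80, 0, -1],
    [65, 97, -95, 0, -1],
    [65, 97, -100, 0, -1],
    [65, 97, -100, 0, -1],
  ],
)

```text
time_s: 2.7
tcp_pos: [0.5092, -0.1743, 0.1701]
tool_rot: [0.0, -0.637, 0.771, -0.001]
contact_force: [1.0, -0.1, 0.6]
opening: 0.994
```

```bash
python3 - <<'E'
from h import *
from plant import monitor,camera
for n in("side","top"):
    c=camera(n);r=(slice(200,310),slice(230,370)) if n=="side" else (slice(180,290),slice(310,450))
    cv2.imwrite(f"pics/{n}1.png",cv2.resize(c["image"][r],None,fx=5,fy=5,interpolation=2))
E
```

```text
(no output)
```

View pics/side1.png

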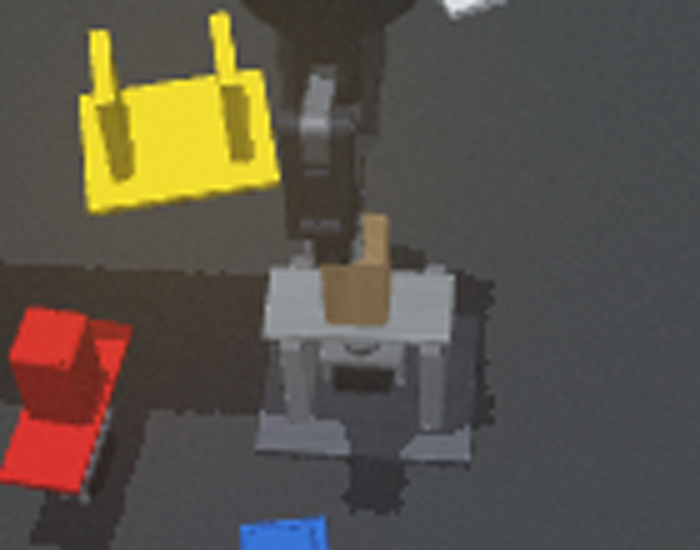

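View pics/top1.png

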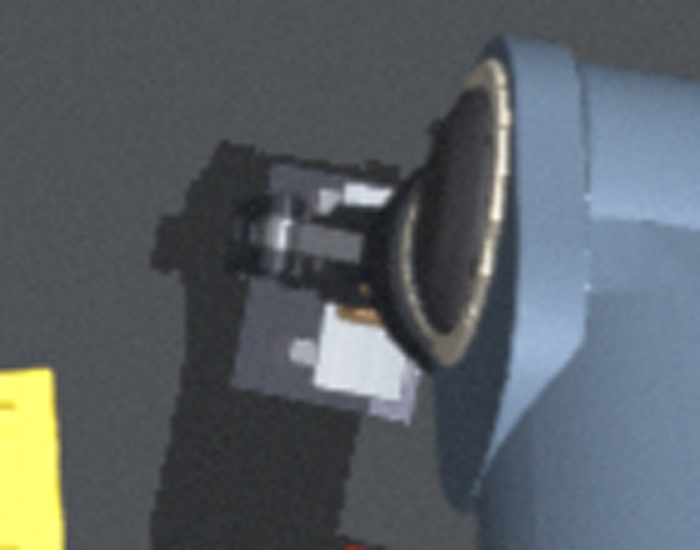

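```bash
python3 - <<'E'
from h import *
S=pickle.load(open("side0.pkl","rb"));T=pickle.load(open("top0.pkl","rb"))
p=np.array([.5092,-.1743,.1701])
yv=np.array([np.cos(1.386),np.sin(1.386),0])
for nm,q in(("tip+y",p+yv*.043+[0,0,.005]),("tip-y",p-yv*.043+[0,0,.005]),("fin+y up",p+yv*.05+[0,0,.06]),("handle top",[.5095,-.1735,.126]),("handle bot",[.5095,-.1735,.076]),("cradle",[.5113,-.1715,.07])):
    a=proj(S,q)[0];b=proj(T,q)[0];print(nm,a.round(1),((a-[230,200])*5).round(),b.round(1),((b-[310,180])*5).round())
E
```

```text
tip+y [300.5 216.2] [353.  81.] [370.5 231.9] [303. 260.]
tip-y [296.7 249.3] [333. 246.] [417.1 240.7] [536. 304.]
fin+y up [299.6 195.8] [348. -21.] [370.8 229.6] [304. 248.]
handle top [299.9 246. ] [349. 230.] [388.7 237.1] [394. 286.]
handle bot [300.9 259.2] [354. 296.] [384.5 238. ] [372. 290.]
cradle [301.7 259.9] [358. 300.] [383.  237.3] [365. 286.]
```

```bash
python3 - <<'E'
from h import *
S=pickle.load(open("side0.pkl","rb"));T=pickle.load(open("top0.pkl","rb"))
P=np.array([ray(S,(230+(a+.5)/5-.5,200+(b+.5)/5-.5),.076)[:2] for a,b in((264,330),(448,332),(455,273),(272,268))])
print(P,P.mean(0));
for i,j in((0,1),(3,2),(0,3),(1,2)):
    d=P[j]-P[i];print(np.linalg.norm(d),np.arctan2(d[1],d[0]))
P=np.array([ray(T,(150+(a+.5)/2.3-.5,90+(b+.5)/2.3-.5),.076)[:2] for a,b in((573,297),(555,393),(513,387),(528,290))])
print(P,P.mean(0));
for i,j in((0,1),(3,2),(0,3),(1,2)):
    d=P[j]-P[i];print(np.linalg.norm(d),np.arctan2(d[1],d[0]))
E
```

```text
[[ 0.46729238 -0.18485319]
 [ 0.54799143 -0.1967703 ]
 [ 0.55525636 -0.16592731]
 [ 0.47299965 -0.15203974]] [ 0.51088496 -0.17489764]
0.08157421986532548 -0.1466138286070048
0.08342080680946244 -0.16725479435667048
0.03330608365609415 1.3985881543418193
0.031687047795591616 1.3394671006292291
[[ 0.54847805 -0.20347652]
 [ 0.46430918 -0.18602081]
 [ 0.46949048 -0.14922031]
 [ 0.5545587  -0.16359696]] [ 0.5092091  -0.17557865]
0.08595987868078847 2.9371024158044676
0.0862745122475731 2.9741732286154345
0.04034046956619571 1.4194863884647257
0.03716345971994146 1.430921629107554
```

The views agree: handle at about (0.510, -0.1745), yaw about -0.175, and the gripper straddles it. I descend now.

Emit:
jog_arm(
  rows=[
    [1, 0, -12, 0, -1],
    [1, 0, -28, 0, -1],
    [1, 0, -44, 0, -1],
    [1, 0, -58, 0, -1],
    [1, 0, -70, 0, -1],
    [1, 0, -77, 0, -1],
    [1, 0, -80, 0, -1],
    [1, 0, -80, 0, -1],
  ],
)

```text
time_s: 3.8
tcp_pos: [0.5108, -0.1742, 0.0907]
tool_rot: [0.001, -0.637, 0.771, -0.001]
contact_force: [-0.4, 0.4, 0.2]
opening: 0.999
```

Emit:
jog_arm(
  rows=[
    [0, 0, 0, 0, 0],
    [0, 0, 0, 0, 0.4],
    [0, 0, 0, 0, 0.7],
    [0, 0, 0, 0, 1],
    [0, 0, 0, 0, 1],
    [0, 0, 0, 0, 1],
    [0, 0, 0, 0, 1],
    [0, 0, 0, 0, 1],
  ],
  squeeze=80,
)

```text
time_s: 4.8
tcp_pos: [0.511, -0.1744, 0.0911]
tool_rot: [0.001, -0.637, 0.771, -0.002]
contact_force: [-1.9, -0.4, 5.1]
opening: 0.317
```

```bash
python3 - <<'E'
from h import *
from plant import monitor,camera
s=monitor.state();print(s["contact_force"],s["opening"],s["tcp_pos"],s["tool_rot"])
c=camera("side");cv2.imwrite(f"pics/side2.png",cv2.resize(c["image"][200:310,230:370],None,fx=5,fy=5,interpolation=2))
E
```

```text
[-1.86087771 -0.41091658  5.10589674] 0.31749049024523174 [ 0.51098776 -0.1744406   0.09114005] [ 5.84524064e-04 -6.37232740e-01  7.70669248e-01 -1.73271056e-03]
```

View pics/side2.png

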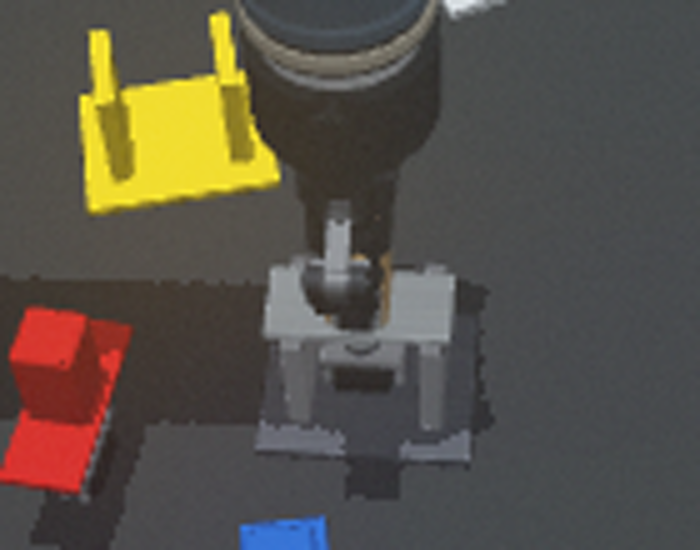

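The handle is gripped (opening about 27 mm), with the near finger on it. I'll lift straight up.

Emit:
jog_arm(
  rows=[
    [0, 0, 6, 0, 1],
    [0, 0, 18, 0, 1],
    [0, 0, 32, 0, 1],
    [0, 0, 48, 0, 1],
    [0, 0, 65, 0, 1],
    [0, 0, 85, 0, 1],
    [0, 0, 105, 0, 1],
    [0, 0, 115, 0, 1],
  ],
)

```text
time_s: 5.85
tcp_pos: [0.5116, -0.1745, 0.2081]
tool_rot: [0.001, -0.637, 0.771, -0.003]
contact_force: [0.4, -0.1, -3.9]
opening: 0.314
```

```bash
python3 - <<'E'
from h import *
from plant import monitor,camera
s=monitor.state();print(s["contact_force"],s["opening"],s["tcp_pos"],s["tool_rot"])
c=camera("side");pickle.dump(c,open("side3.pkl","wb"));cv2.imwrite(f"pics/side3.png",cv2.resize(c["image"][170:290,230:370],None,fx=5,fy=5,interpolation=2))
for nm,z in(("flange",.02),("wheelbot",.0801)): print(nm,(proj(c,s["tcp_pos"]-[0,0,z])[0]-[230,170])*5)
E
```

```text
[ 0.38078719 -0.05610327 -3.89897749] 0.31394142195538083 [ 0.51159959 -0.17454302  0.20807422] [ 0.00129723 -0.63722726  0.77066959 -0.00284937]
flange [347.77470985 290.29788961]
wheelbot [354.19305369 378.7449837 ]
```

View pics/side3.png

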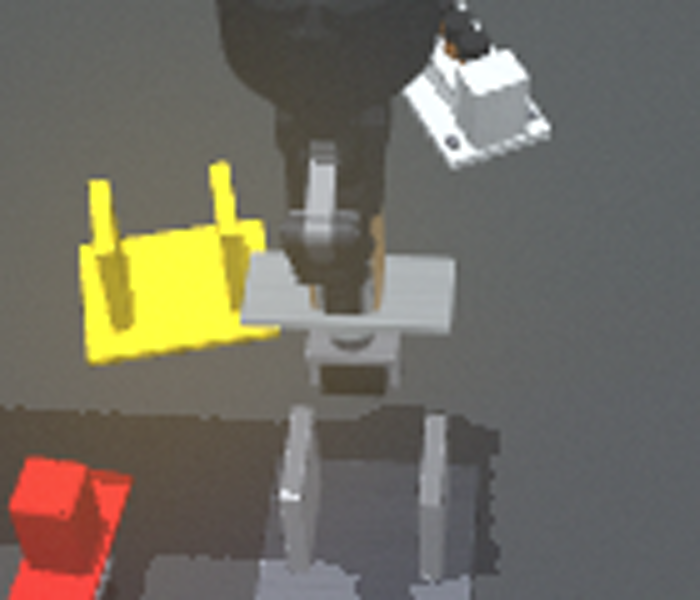

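Emit:
jog_arm(
  rows=[
    [8, 20, 0, 0.04, 1],
    [20, 53, 0, 0.1, 1],
    [35, 91, 0, 0.175, 1],
    [50, 130, 0, 0.25, 1],
    [65, 169, 0, 0.325, 1],
    [79, 207, 0, 0.4, 1],
    [91, 238, 0, 0.46, 1],
    [97, 253, 0, 0.486, 1],
  ],
)

```text
time_s: 6.9
tcp_pos: [0.6086, 0.0822, 0.208]
tool_rot: [-0.003, 0.806, -0.592, 0.002]
contact_force: [-0.5, 0.4, -3.9]
opening: 0.317
```

Emit:
jog_arm(
  rows=[
    [0, 0, -2, 0, 1],
    [0, 0, -10, 0, 1],
    [0, 0, -20, 0, 1],
    [0, 0, -30, 0, 1],
    [0, 0, -40, 0, 1],
    [0, 0, -47, 0, 1],
    [0, 0, -50, 0, 1],
    [0, 0, -50, 0, 1],
  ],
)

```text
time_s: 7.9
tcp_pos: [0.6086, 0.0822, 0.1579]
tool_rot: [-0.003, 0.806, -0.592, 0.002]
contact_force: [-0.2, -0.4, -3.1]
opening: 0.321
```

```bash
cat > st.py <<'E'
from h import *
from plant import monitor,camera
from scipy.spatial.transform import Rotation as R
import sys
s=monitor.state();q=s["tool_rot"];x=R.from_quat([*q[1:],q[0]]).as_matrix();yaw=np.arctan2(x[1,0],x[0,0])
c0=np.array([.5835,.160]);d=s["tcp_pos"][:2]-c0;a=.299
print("t",s["time_s"],"F",s["contact_force"].round(2),"tcp",s["tcp_pos"].round(4),"rolleryaw",round(yaw+np.pi/2,3),"tilt",x[:2,2].round(4),"rack xy mm",(1000*np.array([d[0]*np.cos(a)+d[1]*np.sin(a),-d[0]*np.sin(a)+d[1]*np.cos(a)])).round(1))
if len(sys.argv)>1:
    for n,r in(("side",(120,230,270,390)),("top",(150,260,150,300))):
        c=camera(n);pickle.dump(c,open(f"{n}_{sys.argv[1]}.pkl","wb"));i=c["image"][r[0]:r[1],r[2]:r[3]]
        cv2.imwrite(f"pics/{n}_{sys.argv[1]}.png",cv2.resize(i,None,fx=5,fy=5,interpolation=2))
E
python3 st.py a
```

```text
t 7.9 F [-0.22 -0.35 -3.07] tcp [0.6086 0.0822 0.1579] rolleryaw 0.303 tilt [0.0057 0.0021] rack xy mm [  1.1 -81.7]
```

View pics/side_a.png

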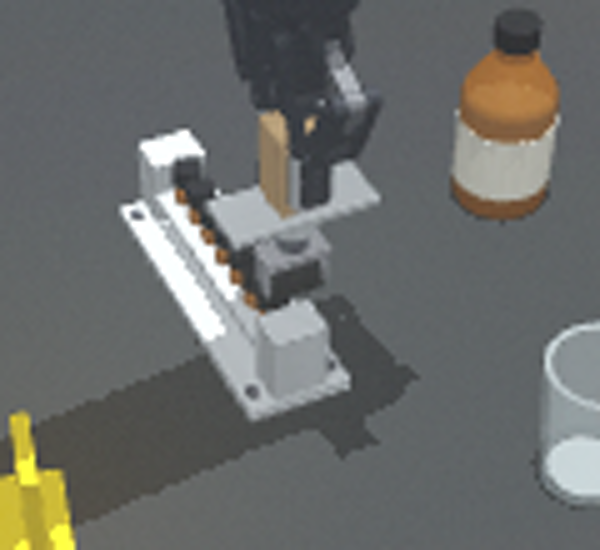

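View pics/top_a.png

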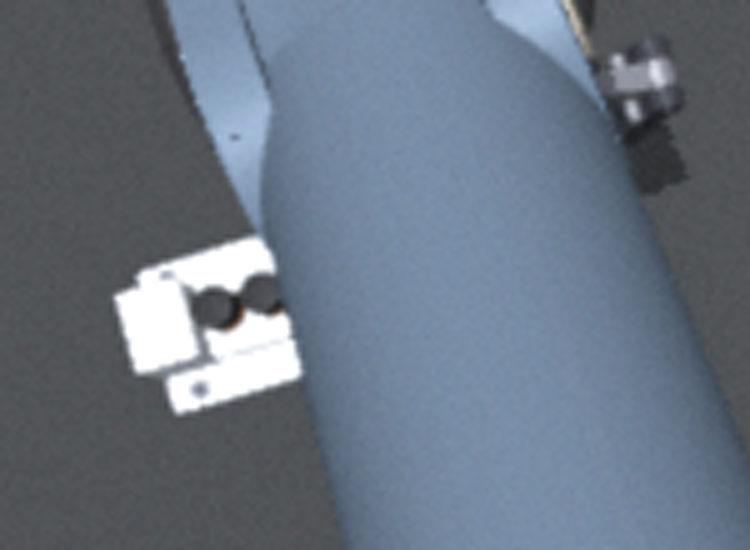

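The wheel hangs over the -y end block: wheel at about (295,280), block top at about (292,322) in the side crop. I'll nudge it toward the block centre and press down part-way.

Emit:
jog_arm(
  rows=[
    [0, -3, -4, 0, 1],
    [0, -3, -10, 0, 1],
    [0, -3, -16, 0, 1],
    [0, -3, -20, 0, 1],
    [0, -3, -23, 0, 1],
    [0, -3, -26, 0, 1],
    [0, -3, -26, 0, 1],
    [0, -3, -26, 0, 1],
  ],
)

```text
time_s: 9.0
tcp_pos: [0.6088, 0.0794, 0.1327]
tool_rot: [-0.003, 0.806, -0.592, 0.002]
contact_force: [-1.9, 0.1, -0.4]
opening: 0.319
```

```bash
python3 st.py b
```

```text
t 9.0 F [-1.92  0.12 -0.4 ] tcp [0.6088 0.0794 0.1327] rolleryaw 0.303 tilt [0.0066 0.0022] rack xy mm [  0.5 -84.5]
```

View pics/side_b.png

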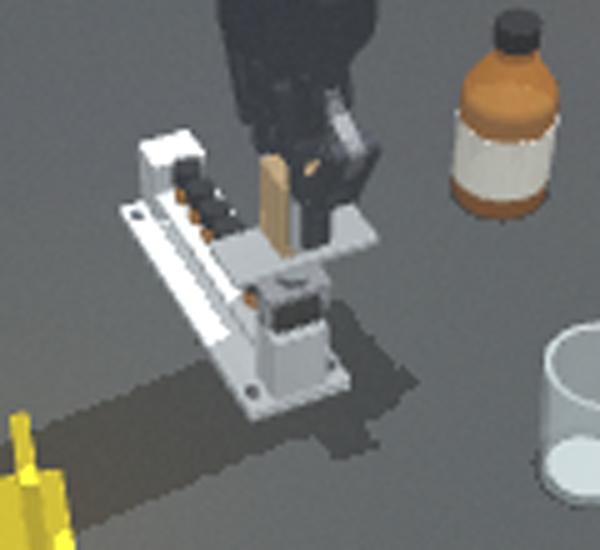

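Contact is as predicted: a 3 N rise at about 3.4 mm of compression. I'll press 5 mm further.

Emit:
jog_arm(
  rows=[
    [0, 0, -2, 0, 1],
    [0, 0, -4, 0, 1],
    [0, 0, -5, 0, 1],
    [0, 0, -5, 0, 1],
    [0, 0, -5, 0, 1],
    [0, 0, -5, 0, 1],
    [0, 0, -5, 0, 1],
    [0, 0, -5, 0, 1],
  ],
)

```text
time_s: 10.1
tcp_pos: [0.6089, 0.0793, 0.1277]
tool_rot: [-0.003, 0.806, -0.592, 0.002]
contact_force: [-2.7, -0.7, 4.3]
opening: 0.32
```

```bash
python3 st.py
```

```text
t 10.1 F [-2.68 -0.7   4.34] tcp [0.6089 0.0793 0.1277] rolleryaw 0.303 tilt [0.0068 0.0022] rack xy mm [  0.5 -84.6]
```

Total force is about 7.8 N, which is about 8.4 mm of compression. I start rolling slowly along the row.

Emit:
jog_arm(
  rows=[
    [-1, 3.3, 0, 0, 1],
    [-2, 6.6, 0, 0, 1],
    [-3.1, 10, 0, 0, 1],
    [-4.1, 13.3, 0, 0, 1],
    [-5.2, 16.7, 0, 0, 1],
    [-6.2, 20, 0, 0, 1],
    [-7.2, 23.3, 0, 0, 1],
    [-8.3, 26.8, 0, 0, 1],
  ],
)

```text
time_s: 11.1
tcp_pos: [0.6005, 0.1068, 0.1277]
tool_rot: [-0.003, 0.806, -0.592, 0.002]
contact_force: [-1.9, -0.9, 5.1]
opening: 0.318
```

```bash
python3 st.py c
```

```text
t 11.1 F [-1.94 -0.93  5.09] tcp [0.6005 0.1068 0.1277] rolleryaw 0.303 tilt [0.0068 0.0026] rack xy mm [  0.5 -55.8]
```

View pics/side_c.png

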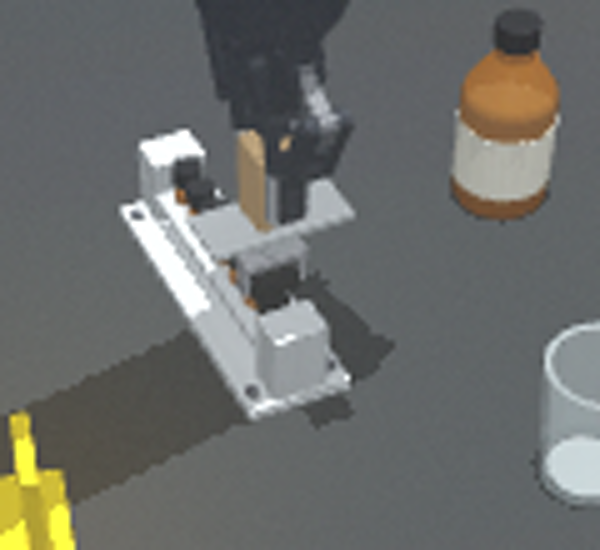

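The wheel is over the first cap and the force is steady. I continue.

Emit:
jog_arm(
  rows=[
    [-1, 3.3, 0, 0, 1],
    [-2, 6.6, 0, 0, 1],
    [-3.1, 10, 0, 0, 1],
    [-4.1, 13.3, 0, 0, 1],
    [-5.2, 16.7, 0, 0, 1],
    [-6.2, 20, 0, 0, 1],
    [-7.2, 23.3, 0, 0, 1],
    [-8.3, 26.8, 0, 0, 1],
  ],
)

```text
time_s: 12.2
tcp_pos: [0.5921, 0.1339, 0.1277]
tool_rot: [-0.003, 0.806, -0.592, 0.002]
contact_force: [-1.4, -1.9, 4.4]
opening: 0.32
```

Emit:
jog_arm(
  rows=[
    [-1, 3.3, 0, 0, 1],
    [-2, 6.6, 0, 0, 1],
    [-3.1, 10, 0, 0, 1],
    [-4.1, 13.3, 0, 0, 1],
    [-5.2, 16.7, 0, 0, 1],
    [-6.2, 20, 0, 0, 1],
    [-7.2, 23.3, 0, 0, 1],
    [-8.3, 26.8, 0, 0, 1],
  ],
)

```text
time_s: 13.2
tcp_pos: [0.5835, 0.1618, 0.1277]
tool_rot: [-0.004, 0.806, -0.592, 0.001]
contact_force: [-2.5, -1.0, 4.3]
opening: 0.319
```

```bash
python3 st.py d
```

```text
t 13.2 F [-2.47 -1.    4.3 ] tcp [0.5835 0.1618 0.1277] rolleryaw 0.304 tilt [0.0066 0.0041] rack xy mm [0.5 1.7]
```

View pics/side_d.png

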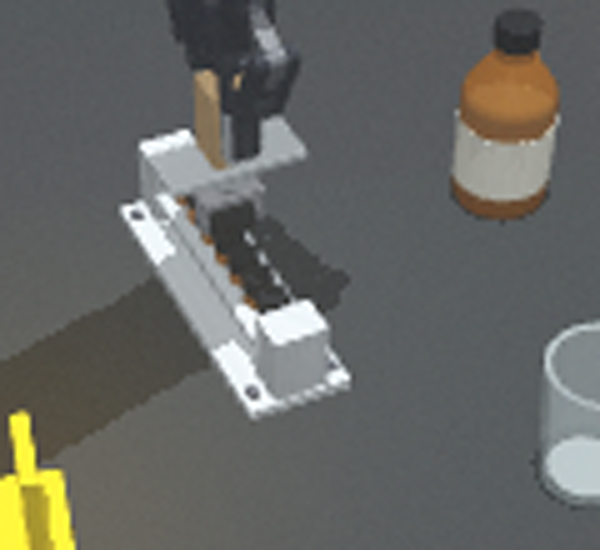

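The caps behind the wheel look level with the block. I continue.

Emit:
jog_arm(
  rows=[
    [-1, 3.3, 0, 0, 1],
    [-2, 6.6, 0, 0, 1],
    [-3.1, 10, 0, 0, 1],
    [-4.1, 13.3, 0, 0, 1],
    [-5.2, 16.7, 0, 0, 1],
    [-6.2, 20, 0, 0, 1],
    [-7.2, 23.3, 0, 0, 1],
    [-8.3, 26.8, 0, 0, 1],
  ],
)

```text
time_s: 14.3
tcp_pos: [0.5755, 0.1878, 0.1277]
tool_rot: [-0.003, 0.806, -0.592, 0.002]
contact_force: [-0.7, -3.1, 4.8]
opening: 0.317
```

Emit:
jog_arm(
  rows=[
    [-1, 3.3, 0, 0, 1],
    [-2, 6.6, 0, 0, 1],
    [-3.1, 10, 0, 0, 1],
    [-4.1, 13.3, 0, 0, 1],
    [-5.2, 16.7, 0, 0, 1],
    [-6.2, 20, 0, 0, 1],
    [-7.2, 23.3, 0, 0, 1],
    [-8.3, 26.8, 0, 0, 1],
  ],
)

```text
time_s: 15.3
tcp_pos: [0.5668, 0.2159, 0.1278]
tool_rot: [-0.004, 0.806, -0.592, 0.001]
contact_force: [-2.3, -0.4, 4.2]
opening: 0.32
```

Emit:
jog_arm(
  rows=[
    [-1, 3.3, 0, 0, 1],
    [-2, 6.6, 0, 0, 1],
    [-3.1, 10, 0, 0, 1],
    [-4.1, 13.3, 0, 0, 1],
    [-5.2, 16.7, 0, 0, 1],
    [-6.2, 20, 0, 0, 1],
    [-6.8, 22, 0, 0, 1],
    [-6.8, 22, 0, 0, 1],
  ],
)

```text
time_s: 16.3
tcp_pos: [0.5597, 0.2384, 0.1278]
tool_rot: [-0.004, 0.806, -0.592, 0.001]
contact_force: [-1.4, -1.1, 4.6]
opening: 0.316
```

```bash
python3 st.py e
```

```text
t 16.3 F [-1.38 -1.09  4.58] tcp [0.5597 0.2384 0.1278] rolleryaw 0.304 tilt [0.0064 0.0049] rack xy mm [ 0.4 81.9]
```

View pics/side_e.png

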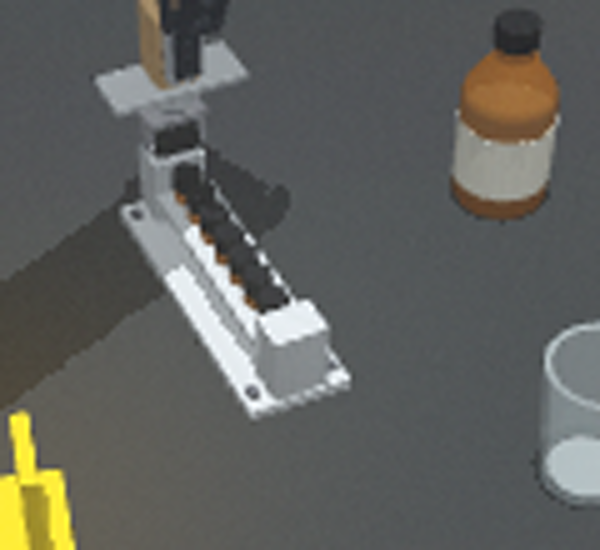

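View pics/top_e.png

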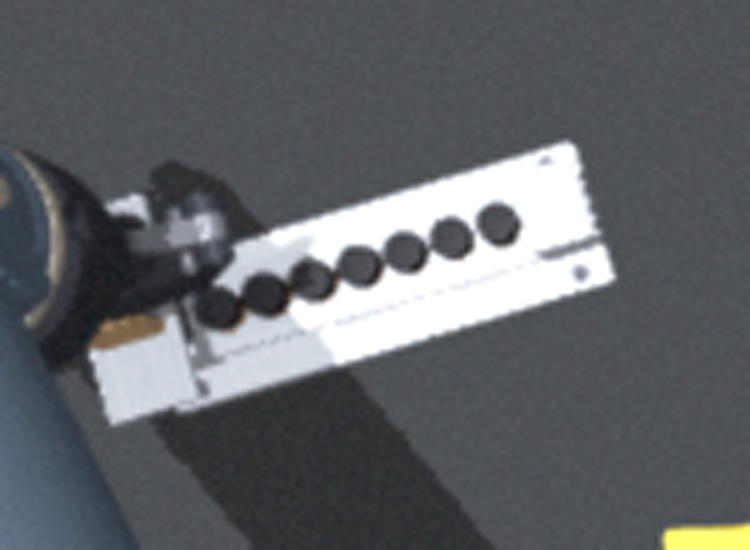

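All seven caps look flush in both views. While still pressing, I'll roll back with 1 mm more compression, both as insurance and because it ends nearer the cradle.

Emit:
jog_arm(
  rows=[
    [0, 0, -1, 0, 1],
    [1.2, -4, -1, 0, 1],
    [2.8, -9, -1, 0, 1],
    [4.4, -14, -1, 0, 1],
    [6, -19.5, -1, 0, 1],
    [7.7, -25, -1, 0, 1],
    [9.3, -30, -1, 0, 1],
    [10.9, -35, -1, 0, 1],
  ],
)

```text
time_s: 17.4
tcp_pos: [0.5711, 0.203, 0.1269]
tool_rot: [-0.004, 0.806, -0.592, 0.001]
contact_force: [-1.6, 0.2, 4.7]
opening: 0.318
```

Emit:
jog_arm(
  rows=[
    [1.5, -5, 0, 0, 1],
    [3.1, -10, 0, 0, 1],
    [4.6, -15, 0, 0, 1],
    [6.2, -20, 0, 0, 1],
    [7.7, -25, 0, 0, 1],
    [9.3, -30, 0, 0, 1],
    [10.8, -35, 0, 0, 1],
    [12.4, -40, 0, 0, 1],
  ],
)

```text
time_s: 18.4
tcp_pos: [0.5839, 0.1627, 0.127]
tool_rot: [-0.004, 0.806, -0.592, 0.001]
contact_force: [-0.4, 0.7, 4.8]
opening: 0.32
```

Emit:
jog_arm(
  rows=[
    [1.5, -5, 0, 0, 1],
    [3.1, -10, 0, 0, 1],
    [4.6, -15, 0, 0, 1],
    [6.2, -20, 0, 0, 1],
    [7.7, -25, 0, 0, 1],
    [9.3, -30, 0, 0, 1],
    [10.8, -35, 0, 0, 1],
    [12.4, -40, 0, 0, 1],
  ],
)

```text
time_s: 19.4
tcp_pos: [0.5966, 0.1225, 0.1272]
tool_rot: [-0.005, 0.806, -0.592, 0.002]
contact_force: [0.2, 0.2, 5.5]
opening: 0.315
```

```bash
python3 st.py f
```

```text
t 19.4 F [0.18 0.19 5.47] tcp [0.5966 0.1225 0.1272] rolleryaw 0.304 tilt [0.0083 0.0056] rack xy mm [  1.5 -39.7]
```

Emit:
jog_arm(
  rows=[
    [1.5, -5, 0, 0, 1],
    [3.0, -10, 0, 0, 1],
    [4.4, -15, 0, 0, 1],
    [5.8, -20, 0, 0, 1],
    [7.4, -25, 0, 0, 1],
    [9, -30, 0, 0, 1],
    [10.5, -35, 0, 0, 1],
    [12.4, -41, 0, 0, 1],
  ],
)

```text
time_s: 20.5
tcp_pos: [0.6096, 0.0804, 0.1273]
tool_rot: [-0.005, 0.806, -0.592, 0.002]
contact_force: [1.9, 1.0, 5.4]
opening: 0.318
```

```bash
python3 st.py g
```

```text
t 20.5 F [1.91 0.97 5.4 ] tcp [0.6096 0.0804 0.1273] rolleryaw 0.303 tilt [0.0091 0.005 ] rack xy mm [  1.5 -83.7]
```

View pics/side_g.png

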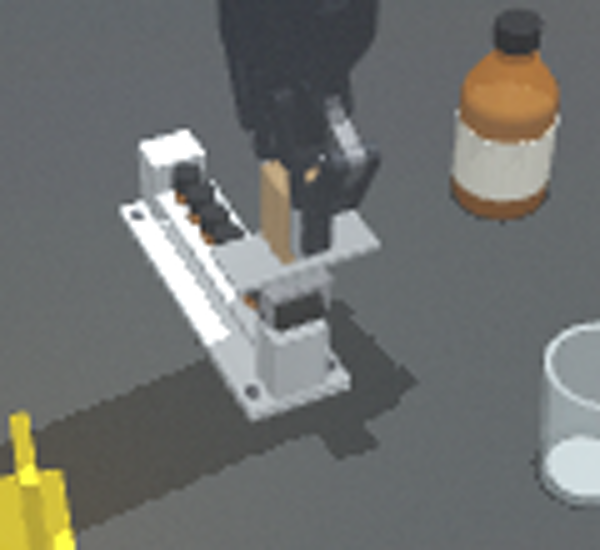

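The second pass is done and the caps are flush. I lift off and go back over the cradle.

Emit:
jog_arm(
  rows=[
    [0, 0, 4, 0, 1],
    [0, 0, 12, 0, 1],
    [0, 0, 24, 0, 1],
    [0, 0, 38, 0, 1],
    [0, 0, 52, 0, 1],
    [0, 0, 66, 0, 1],
    [0, 0, 77, 0, 1],
    [0, 0, 81, 0, 1],
  ],
)

```text
time_s: 21.6
tcp_pos: [0.6103, 0.0793, 0.2092]
tool_rot: [-0.005, 0.805, -0.593, 0.003]
contact_force: [-0.5, -0.7, -3.1]
opening: 0.319
```

Emit:
jog_arm(
  rows=[
    [-8, -20, 0, -0.04, 1],
    [-20, -53, 0, -0.1, 1],
    [-35, -91, 0, -0.175, 1],
    [-50, -130, 0, -0.25, 1],
    [-65, -169, 0, -0.325, 1],
    [-79, -207, 0, -0.4, 1],
    [-92, -240, 0, -0.46, 1],
    [-98.5, -254.5, 0, -0.488, 1],
  ],
)

```text
time_s: 22.6
tcp_pos: [0.5096, -0.1784, 0.2087]
tool_rot: [0.003, -0.635, 0.772, -0.004]
contact_force: [-0.1, -0.5, -3.4]
opening: 0.315
```

Emit:
jog_arm(
  rows=[
    [0, 0, 0, 0, 1],
    [0, 0, 0, 0, 1],
    [0, 0, 0, 0, 1],
    [0, 0, 0, 0, 1],
    [0, 0, 0, 0, 1],
    [0, 0, 0, 0, 1],
    [0, 0, 0, 0, 1],
    [0, 0, 0, 0, 1],
  ],
)

```text
time_s: 23.6
tcp_pos: [0.5096, -0.1785, 0.2088]
tool_rot: [0.003, -0.635, 0.772, -0.004]
contact_force: [-0.9, -1.3, -3.3]
opening: 0.32
```

```bash
python3 st.py h; python3 - <<'E'
from h import *
c=pickle.load(open("side_h.pkl","rb"));cv2.imwrite("pics/side_hc.png",cv2.resize(c["image"][170:290,230:370],None,fx=5,fy=5,interpolation=2))
E
```

```text
t 23.6 F [-0.89 -1.29 -3.29] tcp [ 0.5096 -0.1785  0.2088] rolleryaw -0.194 tilt [ 0.0096 -0.0023] rack xy mm [-170.4 -301.7]
```

View pics/side_hc.png

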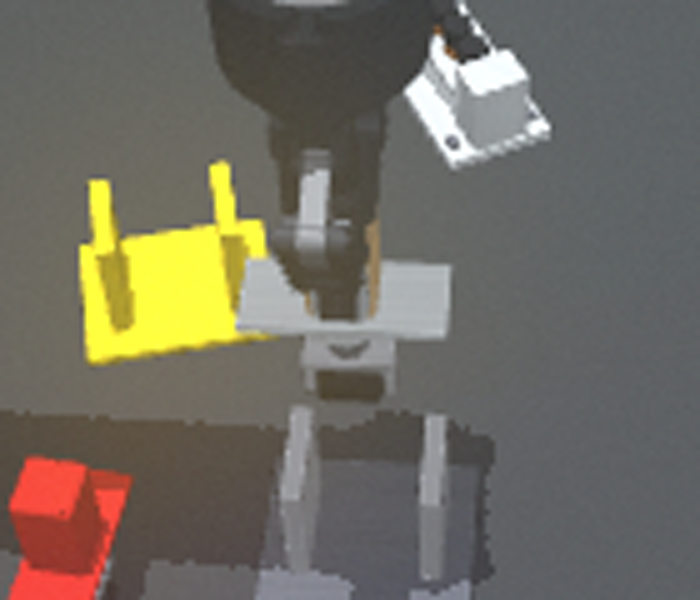

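View pics/top_h.png

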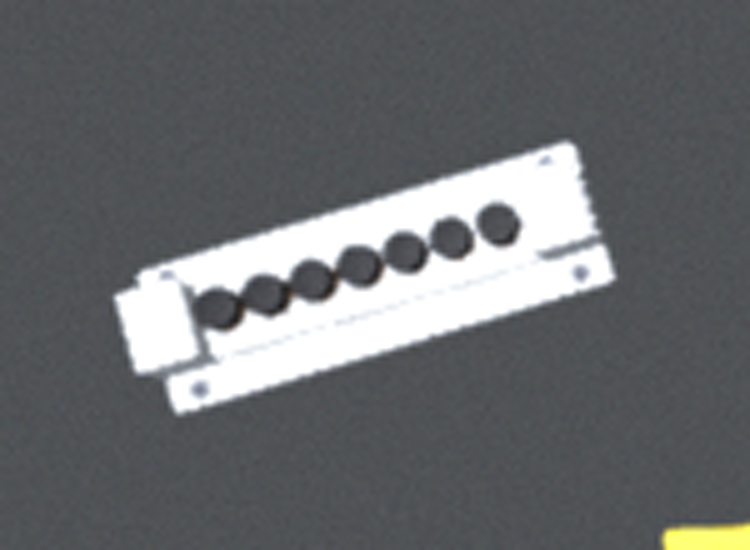

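View pics/side_h.png

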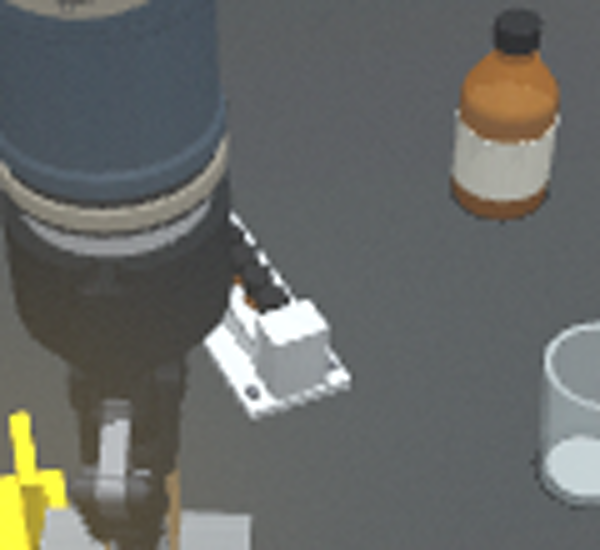

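The rack is untouched and all caps look home. The flange moved with the TCP, so there was no slip in the hand. I correct by (+2, +4) mm and lower.

Emit:
jog_arm(
  rows=[
    [1, 2, 0, 0, 1],
    [2, 4, -5, 0.01, 1],
    [2, 4, -17, 0.01, 1],
    [2, 4, -31, 0.01, 1],
    [2, 4, -45, 0.01, 1],
    [2, 4, -55, 0.01, 1],
    [2, 4, -60, 0.01, 1],
    [2, 4, -60, 0.01, 1],
  ],
)

```text
time_s: 24.7
tcp_pos: [0.5115, -0.1744, 0.1484]
tool_rot: [0.003, -0.639, 0.769, -0.004]
contact_force: [-0.1, 0.5, -2.9]
opening: 0.314
```

```bash
python3 st.py i; python3 - <<'E'
from h import *
c=pickle.load(open("side_i.pkl","rb"));cv2.imwrite("pics/side_ic.png",cv2.resize(c["image"][190:300,230:370],None,fx=5,fy=5,interpolation=2))
E
```

```text
t 24.7 F [-0.07  0.48 -2.9 ] tcp [ 0.5115 -0.1744  0.1484] rolleryaw -0.184 tilt [ 0.0091 -0.002 ] rack xy mm [-167.3 -298.4]
```

View pics/side_ic.png

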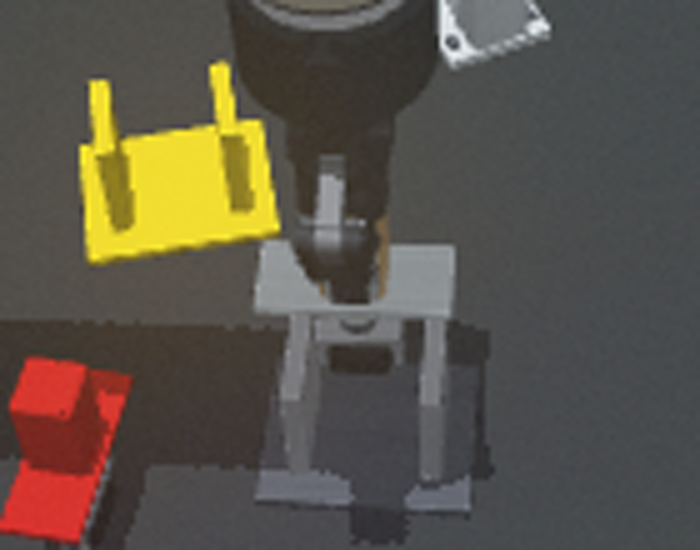

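The wheel sits centred between the plates. I lower it to rest.

Emit:
jog_arm(
  rows=[
    [0, 0, -6, 0, 1],
    [0, 0, -18, 0, 1],
    [0, 0, -30, 0, 1],
    [0, 0, -40, 0, 1],
    [0, 0, -48, 0, 1],
    [0, 0, -53, 0, 1],
    [0, 0, -56, 0, 1],
    [0, 0, -56, 0, 1],
  ],
)

```text
time_s: 25.8
tcp_pos: [0.512, -0.1745, 0.0931]
tool_rot: [0.003, -0.639, 0.769, -0.004]
contact_force: [-1.0, -0.0, -2.7]
opening: 0.322
```

```bash
python3 st.py
```

```text
t 25.8 F [-1.01 -0.05 -2.69] tcp [ 0.512  -0.1745  0.0931] rolleryaw -0.184 tilt [ 0.0105 -0.0025] rack xy mm [-166.9 -298.6]
```

Emit:
jog_arm(
  rows=[
    [-0.5, 0, -1, 0, 1],
    [-0.5, 0, -2, 0, 1],
    [-0.5, 0, -2, 0, 1],
    [-0.5, 0, -2, 0, 1],
    [-0.5, 0, -2, 0, 1],
    [-0.5, 0, -2, 0, 1],
    [-0.5, 0, -2, 0, 1],
    [-0.5, 0, -2, 0, 1],
  ],
)

```text
time_s: 26.8
tcp_pos: [0.5116, -0.1746, 0.0913]
tool_rot: [0.003, -0.639, 0.769, -0.004]
contact_force: [-1.8, -0.7, 2.2]
opening: 0.316
```

The flange is resting: the force went from -2.7 N to +2.2 N. I open gradually.

Emit:
jog_arm(
  rows=[
    [0, 0, 0, 0, 0.3],
    [0, 0, 0, 0, 0.1],
    [0, 0, 0, 0, -0.2],
    [0, 0, 0, 0, -0.6],
    [0, 0, 0, 0, -1],
    [0, 0, 0, 0, -1],
    [0, 0, 0, 0, -1],
    [0, 0, 0, 0, -1],
  ],
)

```text
time_s: 27.8
tcp_pos: [0.5117, -0.1746, 0.0913]
tool_rot: [0.003, -0.639, 0.769, -0.004]
contact_force: [0.5, 0.1, -0.9]
opening: 1.001
```

Emit:
jog_arm(
  rows=[
    [0, 0, 5, 0, -1],
    [0, 0, 15, 0, -1],
    [0, 0, 28, 0, -1],
    [0, 0, 45, 0, -1],
    [0, 0, 65, 0, -1],
    [0, 0, 85, 0, -1],
    [0, 0, 105, 0, -1],
    [0, 0, 120, 0, -1],
  ],
)

```text
time_s: 28.8
tcp_pos: [0.512, -0.1747, 0.2133]
tool_rot: [0.004, -0.639, 0.769, -0.005]
contact_force: [-0.4, -0.3, -0.4]
opening: 1.004
```

Emit:
jog_arm(
  rows=[
    [-5, -15, 10, 0, -1],
    [-15, -45, 20, 0, -1],
    [-30, -85, 30, 0, -1],
    [-45, -130, 30, 0, -1],
    [-60, -170, 30, 0, -1],
    [-70, -200, 30, 0, -1],
    [-75, -215, 30, 0, -1],
    [-75, -220, 30, 0, -1],
  ],
)

```text
time_s: 29.8
tcp_pos: [0.4363, -0.3954, 0.2432]
tool_rot: [0.004, -0.639, 0.769, -0.005]
contact_force: [0.4, 0.2, 0.5]
opening: 0.998
```

```bash
python3 st.py j; python3 - <<'E'
from h import *
c=pickle.load(open("side_j.pkl","rb"));cv2.imwrite("pics/side_jc.png",cv2.resize(c["image"][140:300,230:430],None,fx=3.7,fy=3.7,interpolation=2))
t=pickle.load(open("top_j.pkl","rb"));cv2.imwrite("pics/top_jc.png",cv2.resize(t["image"][90:310,150:460],None,fx=2.5,fy=2.5,interpolation=2))
E
```

```text
t 29.8 F [0.41 0.15 0.48] tcp [ 0.4363 -0.3954  0.2432] rolleryaw -0.185 tilt [ 0.0123 -0.0029] rack xy mm [-304.2 -487.4]
```

View pics/side_jc.png

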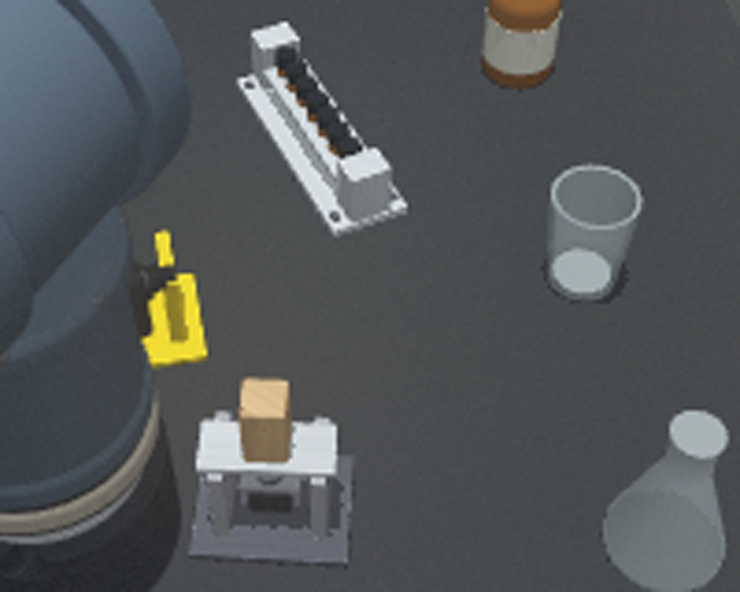

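View pics/top_jc.png

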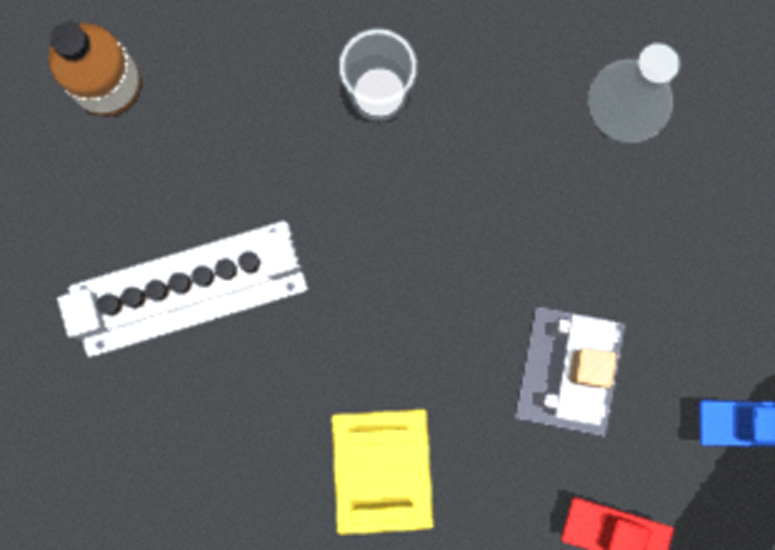

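View pics/side_j.png

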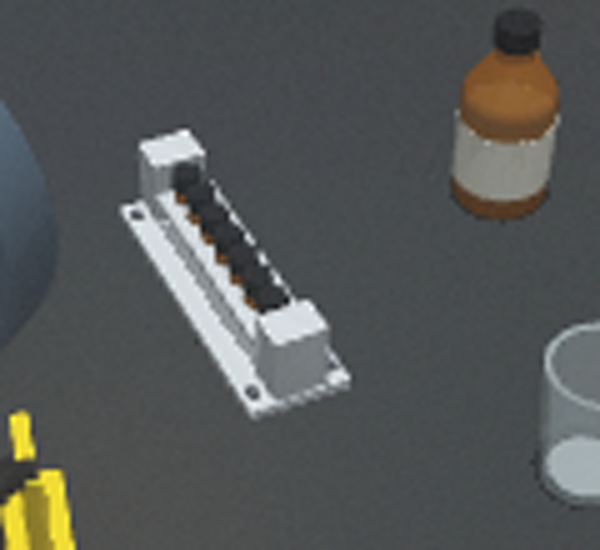

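The roller hangs upright on its cradle. In the side crop its handle is at (265,420) and the flange lies across both plates. The caps are flush, the glassware has not moved and the arm is clear, so I hand in.

```bash
python3 - <<'E'
from h import *
a=pickle.load(open("side0.pkl","rb"));b=pickle.load(open("side_j.pkl","rb"))
for c in(a,b):
    m=wood(c)[230:280,280:320];y,x=np.nonzero(m);print(m.sum(),x.mean()+280,y.mean()+230,x.min()+280,x.max()+280,y.min()+230,y.max()+230)
from plant import robot
print(robot.finish_job())
E
```

```text
269 300.51301115241637 252.271375464684 280 307 237 264
260 300.95 251.8846153846154 280 307 232 264
the job is handed in; nothing more can be done
None
```

I rolled all seven caps home, hung the roller back on its cradle and handed the job in at about 30 s of the 51 s allowed. No verdict was reported, and I had no direct reading of the caps or the spring.

- **Rolling:** I pressed on the -y end block to about 8.4 mm of compression, with about 8 N total force estimated from the wrist reading. I rolled to the +y block and back, with about 1 mm more compression on the way back, and lifted off only at the end.
- **Caps:** They look flush with the end blocks in both camera views, but the pictures cannot confirm the 1 mm tolerance. The wrist force stayed steady at each reading along the row, far below 25 N. A few readings were up to 1 N apart, which I took as noise.
- **Roller:** It hangs upright with its flange across both plates. In the side picture its handle is within 0.5 pixel (about 1 mm) of where it started.
- **Surroundings:** The rack, beaker, flask and bottle look where they were. The gripper is open and clear of everything.

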